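Find the full amber bottle by weight and hold it in the rinse bowl

ROBOT

A 7-joint arm with a two-finger parallel gripper is mounted at the origin on a cart in front of the work surface, level with it; the furniture and walls round the work are solid. World frame = base frame: x ahead of the robot, y to its left, z up, the work surface at z = 0. Lengths are in m, angles in rad, forces in N, time in s.
With the tool pointing down it reaches from about 0.4 to 0.9 m from the base axis. Payload 5.5 kg.
Tool frame: the origin (TCP) lies at the very end of the fingers, on their centre line; the grasp point (between the pads) lies 19 mm behind it; z points along the fingers, y is the line along which they close (so a half turn about z gives the same grasp; the last joint's range is limited). The gripper opens to 85 mm and grips with 20 to 120 N. Pads are 22 mm wide; open, the fingers measure 114 mm over their backs; the gripper's body (76 mm by 85 mm) begins 54 mm behind the grasp point. The pads swing forward as they close: fully open they stand 13 mm farther back than shut.
Start: joints at [1.398, 0.501, -0.427, 1.55, 0.221, 1.138, -0.21], TCP at [0.274, -0.589, 0.231] pointing down, gripper open.
Joint ranges: [-2.88, 2.88], [-0.31, 2.03], [-1.54, 1.56], [0.2, 2.42], [-1.41, 4.55], [0.19, 2.02], [-2.57, 2.57]. Speed limits (rad/s): [2.57, 2.57, 3.14, 3.14, 3.14, 3.14, 3.14].

INTERFACE

Orientations are given as a rotation vector (axis times angle).
In Python, from station import ctrl gives the robot as it stands. The module is installed in compiled form; this text tells all that it offers.
- The arm moves only by the shell command python3 -m handwheel 'ROWS' [FORCE]. ROWS is JSON, a list of rows, each a list of 7 numbers: the shift along the tool's x, y, z in mm, then the turn, a rotation vector about the tool's x, y, z in degrees, then the opening, from -1 (shut) to 1 (fully open). A call has 1 to 10 rows; each row shifts and turns the commanded pose from where the row before left it, along the tool's axes as they then stand; what a row does not reach is not made up. A row lasts 1/8 s, in which the tool goes at most 62.5 mm and 10.7 degrees, less where a joint would pass 70% of its speed; a pose out of reach is approached as far as the arm can. A call with a gripper value outside its range is refused whole. The fingers move at their own pace and stop on an object; FORCE is the grip in N (left out, the last holds). Time passes only in rows, so rows that do not move let the fingers close. It gives the time, the measured TCP pose, the force, the opening and the grip force at its end, in the units of the state.
- ctrl.sense(): the state, without advancing time (a new reading comes with each control period).
- ctrl.camera(name): name is "scene" or "top"; returns a dict with "image" (384x512x3 uint8, red, green, blue), "vertical_fov" (degrees; the focal length in pixels is half the picture's height over the tangent of half this angle, whatever the lens; pixels are square), "cx", "cy" (the principal point, pixels), "k1" (the pictures are not rectified: a ray, as slopes to the right and down, at radius r is drawn at 1 + k1 r^2 times it, then the intrinsics apply), "eye" and "attitude" of the camera in the world. Camera axes: x right, y up, looking along -z (the intrinsics and any distortion apply to the point x, -y, -z); pixel columns grow to the right and rows downward; lengths in m; the calibration is good to about 2 mm. A picture is of the moment at which its call begins. There is no depth.
- ctrl.sign_off(): hands the job in; it is judged then, once.
The state is a dict: "time": time; "joints": joint angles; "qd": joint speeds; "joint_efforts": joint torques, N m; "position": TCP position; "ee_rot": TCP orientation; "wrist_force": force on the tool from outside, world axes, zero at the start; "ft_torque": the same for the moment, N m; "gripper_width": finger opening in m; "finger_force": force on a finger pad.
Only numpy, scipy, OpenCV 4.12 (cv2) and the standard library are available. Lean on these libraries where they do the work, as an engineer would, in place of code of your own. Each camera call takes 0.05 s, during which the arm holds its last target. There are 200 camera calls.

TASK

Of the two identical amber glass bottles in the bench rack one is full and the other nearly used up, which cannot be seen through the dark glass. Lift each in turn right out of its hole to feel its weight, see that the light one stands in the rack again, and finish while still holding the full one upright in the mouth of the steel bowl, its lower end about 2 cm below the rim and touching neither wall nor floor, so that I can rinse its outside over the bowl. Keep the bottles upright throughout and leave the bowl, wash bottle, tape roll and petri dish where they are.

Things in the scene. Friction and masses are not known exactly. Their poses are not given: they have to be found in the camera images.
- bottle_1: one of two identical amber glass bottles, 48 mm in diameter, 95 mm tall with its round black screw cap (34 mm in diameter, top 16 mm; the shoulder slopes in below it). It can be lifted by the cap. Origin: centre of its underside, z up along its axis. It weighs between 0.08 and 0.29 kg; the full bottle is at least 60 g heavier than the other; names and places tell nothing about which it is
- bottle_2: the other of the two identical amber glass bottles: same shape, size and origin as bottle_1, and the same range of weight
- bottle_rack: grey plastic bench rack, 244 mm long (its x), 84 mm wide (its y), 48 mm high, fixed to the bench. Its 8 mm top plate has three holes of 54 mm on its long middle line at x = -78, 0 and +78 mm; a bottle in a hole stands on the base plate, 6 mm above the rack's underside, with its top at 101 mm. The bottles start in the two outer holes, the middle one is empty. Origin: centre of its underside
- bowl: round stainless steel bowl that stands mouth up, loose, about 0.3 kg, 140 mm across the rim, 75 mm high, wall 3 mm, narrowing to 63 mm at the foot. Origin: centre of its underside, z up
- bowl_rim (a point): centre of the bowl's mouth, at the height of its rim, 75 mm above its underside
- wash_bottle: white plastic wash bottle with a bent spout, 95x65x196 mm, standing loose behind the bowl: a bystander. Origin: underside
- petri1: flat closed petri dish, 84 mm across, 16 mm high, lying loose: a bystander. Origin: underside
- tape_roll: roll of tan tape lying flat, loose, 85 mm across, 19 mm high: a bystander. Origin: centre of its underside
Things that resemble listed ones, but are neither listed nor needed, are in the scene too. Leave any purple look-alike of the bottle_2 alone.

How it is judged:
On the way, in this order (a step that is already met when the one before it is completed fails the run):
1. the light bottle is lifted right out of its hole in the gripper, while the full one (which weighs on the rack with more than 1.65 N) stands in the rack (((z of bottle_1 in the frame of bottle_rack above 0.05 m and contact force between the fingers and bottle_1 above 0.5 N and contact force between bottle_2 and bottle_rack above 1.65 N) or (z of bottle_2 in the frame of bottle_rack above 0.05 m and contact force between the fingers and bottle_2 above 0.5 N and contact force between bottle_1 and bottle_rack above 1.65 N))), for 0.3 s.
2. both bottles stand in holes of the rack, let go (z of bottle_1 in the frame of bottle_rack between 0 and 0.012 m and y of bottle_1 in the frame of bottle_rack between -0.008 and 0.008 m and x of bottle_1 in the frame of bottle_rack between -0.09 and 0.09 m and angle between each of bottle_1, bottle_2's own z axis and vertical below 0.1 rad and contact force between the fingers and bottle_1 below 0.1 N and z of bottle_2 in the frame of bottle_rack between 0 and 0.012 m and y of bottle_2 in the frame of bottle_rack between -0.008 and 0.008 m and x of bottle_2 in the frame of bottle_rack between -0.09 and 0.09 m and contact force between the fingers and bottle_2 below 0.1 N), for 0.2 s.
3. the full bottle is lifted right out of its hole in the gripper, while the light one (less than 1.65 N on the rack) stands in the rack (((z of bottle_1 in the frame of bottle_rack above 0.05 m and contact force between the fingers and bottle_1 above 0.5 N and z of bottle_2 in the frame of bottle_rack between 0 and 0.012 m and y of bottle_2 in the frame of bottle_rack between -0.008 and 0.008 m and x of bottle_2 in the frame of bottle_rack between -0.09 and 0.09 m and angle between bottle_2's own z axis and vertical below 0.1 rad and contact force between the fingers and bottle_2 below 0.1 N and contact force between bottle_2 and bottle_rack below 1.65 N) or (z of bottle_2 in the frame of bottle_rack above 0.05 m and contact force between the fingers and bottle_2 above 0.5 N and z of bottle_1 in the frame of bottle_rack between 0 and 0.012 m and y of bottle_1 in the frame of bottle_rack between -0.008 and 0.008 m and x of bottle_1 in the frame of bottle_rack between -0.09 and 0.09 m and angle between bottle_1's own z axis and vertical below 0.1 rad and contact force between the fingers and bottle_1 below 0.1 N and contact force between bottle_1 and bottle_rack below 1.65 N))), for 0.2 s.
At the end, for the whole second after the job is handed in: The full bottle is held still by the fingers, upright within 10 degrees, within 35 mm of the bowl's axis, its underside at least 5 mm below the rim (20 mm is ideal) and not touching the bowl; the light bottle stands released in a hole of the rack; the bowl stands within 20 mm of where it was (((contact force between the fingers and bottle_1 above 0.5 N and contact force between bottle_1 and bowl below 0.05 N and horizontal distance between bottle_1 and bowl_rim below 0.035 m and z of bottle_1 in the frame of bowl_rim below -0.005 m and angle between bottle_1's own z axis and vertical below 0.17 rad and linear speed of bottle_1 below 0.02 m/s and z of bottle_2 in the frame of bottle_rack between 0 and 0.012 m and y of bottle_2 in the frame of bottle_rack between -0.008 and 0.008 m and x of bottle_2 in the frame of bottle_rack between -0.09 and 0.09 m and angle between bottle_2's own z axis and vertical below 0.1 rad and contact force between the fingers and bottle_2 below 0.1 N and contact force between bottle_2 and bottle_rack below 1.65 N) or (contact force between the fingers and bottle_2 above 0.5 N and contact force between bottle_2 and bowl below 0.05 N and horizontal distance between bottle_2 and bowl_rim below 0.035 m and z of bottle_2 in the frame of bowl_rim below -0.005 m and angle between bottle_2's own z axis and vertical below 0.17 rad and linear speed of bottle_2 below 0.02 m/s and z of bottle_1 in the frame of bottle_rack between 0 and 0.012 m and y of bottle_1 in the frame of bottle_rack between -0.008 and 0.008 m and x of bottle_1 in the frame of bottle_rack between -0.09 and 0.09 m and angle between bottle_1's own z axis and vertical below 0.1 rad and contact force between the fingers and bottle_1 below 0.1 N and contact force between bottle_1 and bottle_rack below 1.65 N)) and distance of bowl from where it was at the start of the episode below 0.02 m and angle between bowl's own z axis and vertical below 0.1 rad); the arm keeps its last pose, push and grip.
It fails at once if a bottle is tipped by more than 35 degrees (angle between any of bottle_1, bottle_2's own z axis and vertical above 0.6 rad).
It fails at once if the bowl is pushed away or tipped (distance of bowl from where it was at the start of the episode above 0.03 m or angle between bowl's own z axis and vertical above 0.35 rad).
It fails at once if the wash bottle, tape roll or petri dish is disturbed (distance of any of wash_bottle, tape_roll, petri1 from where it was at the start of the episode above 0.03 m or angle between wash_bottle's own z axis and vertical above 0.35 rad).
It also fails if it takes over 67 s, if anything falls off the work surface, if the arm or the gripper's body presses on something with over 40 N, if the wrist force passes 120 N, or if a joint passes its speed limit or range.

## Working session

There is one attempt and no reset: what is moved stays moved. The work goes in short steps, Python scripts to look and compute and a shell command to move; the robot and the scene stay as the last step left them, time stands still between calls to the robot, and variables do not carry over. Pictures are saved under pics/ and viewed, at most 10 in all, crops included, and the job is handed in when it is done.

```bash
mkdir -p pics; cat > h.py <<'E'
import numpy as np, cv2
from station import ctrl
from scipy.spatial.transform import Rotation as R
def rot(a):
    a=np.array(a,float)
    return a if a.shape==(3,3) else (R.from_rotvec(a).as_matrix() if a.size==3 else R.from_quat(a).as_matrix())
def K(c):
    f=c["image"].shape[0]/2/np.tan(np.radians(c["vertical_fov"])/2)
    return f
def ray(c,u,v):
    f=K(c); d=np.array([(u-c["cx"])/f,(v-c["cy"])/f]); p=d.copy()
    for _ in range(30): p=d/(1+c["k1"]*(p@p))
    return np.array(c["eye"]),rot(c["attitude"])@np.array([p[0],-p[1],-1])
def onz(c,u,v,z):
    e,d=ray(c,u,v); return e+d*(z-e[2])/d[2]
def proj(c,P):
    q=rot(c["attitude"]).T@(np.array(P)-c["eye"]); s=np.array([q[0],-q[1]])/-q[2]
    s=s*(1+c["k1"]*(s@s)); return s*K(c)+[c["cx"],c["cy"]]
def save(c,n): cv2.imwrite("pics/"+n,c["image"][:,:,::-1])
E
python3 - <<'E'
from h import *
for n in("scene","top"):
    c=ctrl.camera(n); save(c,n+"0.png"); print({k:v for k,v in c.items() if k!="image"})
    np.save(n+"0.npy",c,allow_pickle=True)
print(ctrl.sense())
E
```

```text
{'vertical_fov': 56.89183629384643, 'cx': 251.0621113646941, 'cy': 196.7291233841581, 'k1': -0.06908782634008397, 'eye': array([0.15230831, 0.59111116, 0.79966042]), 'attitude': array([ 0.29025247, -0.98291935, -2.35687867])}
{'vertical_fov': 44.8290244969988, 'cx': 252.00245335338238, 'cy': 191.86990295970298, 'k1': -0.1124172288846307, 'eye': array([ 0.23227645, -0.0137743 ,  1.39670746]), 'attitude': array([ 0.18944372, -0.16292909, -1.4496662 ])}
{'time': 0.1, 'joints': array([ 1.39820414,  0.5017782 , -0.42681692,  1.55135744,  0.22079807,
        1.13831884, -0.21030567]), 'qd': array([-7.73379532e-04, -2.47198480e-03, -1.40038564e-03, -2.87939074e-03,
       -1.31064847e-05,  1.12472624e-03, -1.12720452e-03]), 'joint_efforts': array([-1.17249353e-02, -5.70813453e+01, -5.83845913e+00, -2.81750125e+01,
        1.06020956e-02,  5.68342017e-03, -2.92265395e-05]), 'position': array([ 0.27408316, -0.58868106,  0.2303438 ]), 'ee_rot': array([-3.06555461e+00, -6.78832994e-01,  5.08217158e-04]), 'wrist_force': array([ 0.19766566,  0.65396201, -0.48014094]), 'ft_torque': array([-0.00610784,  0.03813687, -0.0460681 ]), 'finger_force': 0.0, 'gripper_width': 0.0858896633586391}
```

View pics/scene0.png

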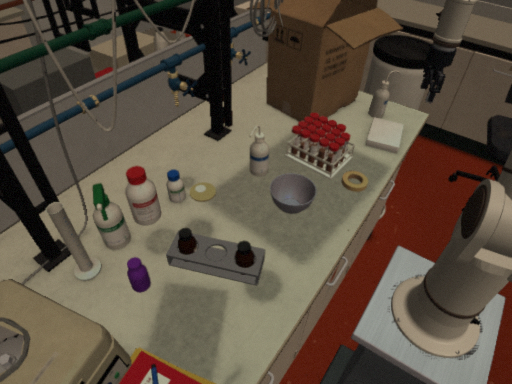

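View pics/top0.png

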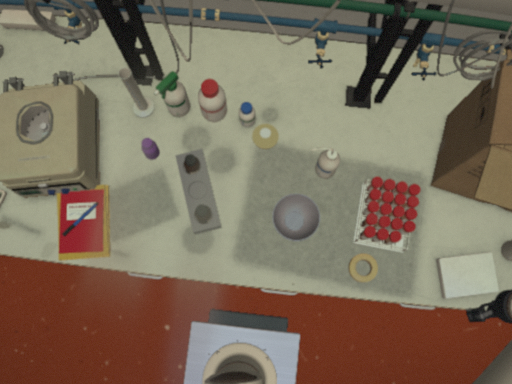

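The pictures show the grey rack at top (198,190), with two black-capped bottles at about (193,162) and (204,213) and the empty hole between them. In the scene view the bottles are at (186,240) and (245,253). The bowl is at top (297,216), the wash bottle at (328,160), the tape at (363,268) and the petri dish at (265,136). The purple bottle at top (150,148) and the white, red-, green- and blue-capped ones don't fit, so the only candidates are the two in the rack. Next I'll take an enlarged crop and measure.

```bash
python3 - <<'E'
from h import *
T=np.load("top0.npy",allow_pickle=True).item(); S=np.load("scene0.npy",allow_pickle=True).item()
im=T["image"]; a=cv2.resize(im[130:250,140:340],None,fx=4,fy=4,interpolation=cv2.INTER_CUBIC)
b=cv2.resize(S["image"][165:290,155:325],None,fx=4,fy=4,interpolation=cv2.INTER_CUBIC)
cv2.imwrite("pics/ct.png",a[:,:,::-1]); cv2.imwrite("pics/cs.png",b[:,:,::-1])
def comps(img,mask,roi,amin):
    m=np.zeros_like(mask); u0,v0,u1,v1=roi; m[v0:v1,u0:u1]=mask[v0:v1,u0:u1]
    n,l,s,c=cv2.connectedComponentsWithStats(m); 
    return [(l==i).astype(np.uint8) for i in range(1,n) if s[i,4]>amin]
V=im.max(2).astype(np.uint8)
for m in comps(im,(V<60).astype(np.uint8),(170,140,230,240),40):
    ct=cv2.findContours(m,0,2)[0][0]; print("dark top",cv2.boundingRect(ct),m.sum(),np.argwhere(m).mean(0)[::-1])
Vs=S["image"].max(2)
for m in comps(S["image"],(Vs<45).astype(np.uint8),(160,225,270,285),40):
    ct=cv2.findContours(m,0,2)[0][0]; print("dark scn",cv2.boundingRect(ct),m.sum(),np.argwhere(m).mean(0)[::-1])
for (u,v) in[(185,190),(198,188),(190,180),(297,216),(276,216),(270,216),(240,190),(205,213),(193,162)]: print((u,v),im[v,u])
E
```

```text
dark top (184, 156, 14, 17) 119 [189.31932773 163.2605042 ]
dark scn (178, 229, 19, 26) 368 [186.0326087  241.72826087]
dark scn (235, 242, 20, 26) 387 [244.11886305 255.03875969]
(185, 190) [114 111 105]
(198, 188) [116 115 106]
(190, 180) [115 115 107]
(297, 216) [128 133 132]
(276, 216) [96 92 89]
(270, 216) [126 129 111]
(240, 190) [162 164 140]
(205, 213) [84 84 73]
(193, 162) [59 60 51]
```

View pics/ct.png

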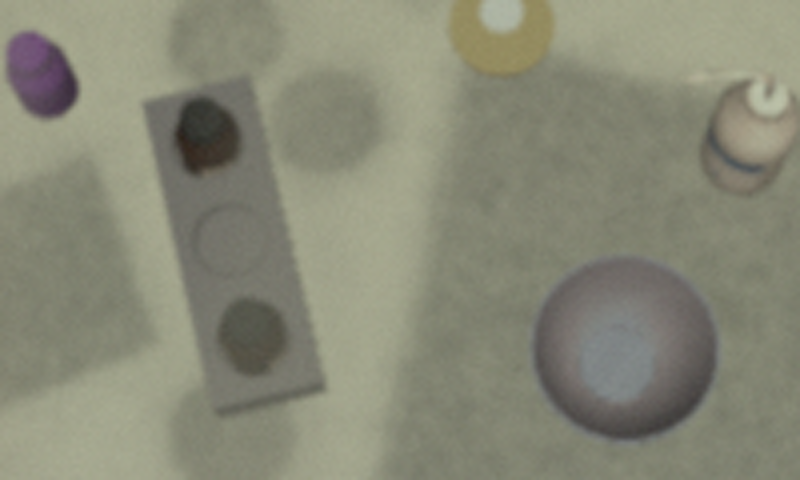

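View pics/cs.png

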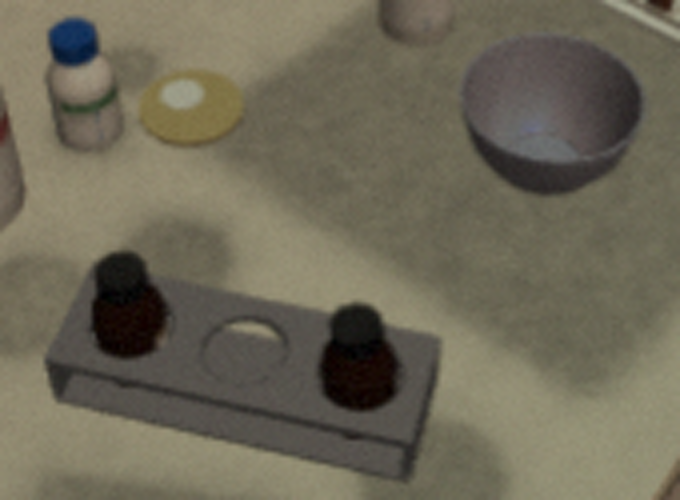

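The crops confirm it: two brown bottles with black caps stand in the outer holes, with caps at top-crop (203,121) and (250,325) and scene-crop (121,262) and (357,312). The middle hole is at top-crop (230,240).

```bash
python3 - <<'E'
from h import *
T=np.load("top0.npy",allow_pickle=True).item(); S=np.load("scene0.npy",allow_pickle=True).item()
t=lambda u,v,z: onz(T,140+(u+.5)/4-.5,130+(v+.5)/4-.5,z).round(4)
s=lambda u,v,z: onz(S,155+(u+.5)/4-.5,165+(v+.5)/4-.5,z).round(4)
c=[t(*p,.048) for p in[(143,102),(250,75),(325,386),(217,407)]]; print("rack top",c,[np.linalg.norm(c[i]-c[i-1]).round(4) for i in range(4)],np.mean(c,0))
c2=[s(*p,.048) for p in[(440,338),(413,442),(47,352)]]; print("rack scn",c2,np.linalg.norm(c2[0]-c2[1]),np.linalg.norm(c2[2]-c2[1]),(c2[0]+c2[2])/2)
print("hole",t(230,240,.048),s(245,352,.048))
print("capA",t(203,121,.101),s(121,262,.101),s(121,276,.093)); print("capB",t(250,322,.101),s(357,314,.101),s(357,328,.093))
print("bowl rim t",t(625,347,.075), [t(625+d,347,.075)[:2] for d in(-92,92)],"s",s(551,98,.075))
print("tape",onz(T,363.5,268,.019),"wash",t(742,165,.05),"petri",t(501,25,.016),"purple",t(45,80,.05))
# bowl by hough
g=cv2.cvtColor(T["image"],6)[150:280,240:360]
h=cv2.HoughCircles(cv2.medianBlur(g,3),cv2.HOUGH_GRADIENT,1,60,param1=80,param2=15,minRadius=18,maxRadius=28)
print(h, [onz(T,240+x,150+y,.075).round(4) for x,y,r in h[0]])
st=ctrl.sense(); print(R.from_rotvec(st["ee_rot"]).as_matrix().round(3))
E
```

```text
rack top [array([0.6307, 0.2725, 0.048 ]), array([0.6611, 0.1943, 0.048 ]), array([0.4304, 0.1064, 0.048 ]), array([0.4059, 0.183 , 0.048 ])] [np.float64(0.242), np.float64(0.0839), np.float64(0.2469), np.float64(0.0804)] [0.532025 0.18905  0.048   ]
rack scn [array([0.4345, 0.1075, 0.048 ]), array([0.4041, 0.1832, 0.048 ]), array([0.6344, 0.2664, 0.048 ])] 0.08157603814846612 0.24486798484081168 [0.53445 0.18695 0.048  ]
hole [0.5313 0.1911 0.048 ] [0.5307 0.1909 0.048 ]
capA [0.6056 0.2153 0.101 ] [0.612 0.211 0.101] [0.6094 0.2152 0.093 ]
capB [0.462  0.1605 0.101 ] [0.4662 0.1563 0.101 ] [0.4635 0.1601 0.093 ]
bowl rim t [ 0.4792 -0.1072  0.075 ] [array([ 0.4717, -0.0413]), array([ 0.4867, -0.1733])] s [ 0.479  -0.1061  0.075 ]
tape [ 0.35797243 -0.32495921  0.019     ] wash [ 0.6321 -0.1837  0.05  ] petri [0.7343 0.0091 0.016 ] purple [0.6392 0.3498 0.05  ]
[[[55.5 66.5 22.5]]] [array([ 0.4787, -0.1062,  0.075 ])]
[[ 0.907  0.422 -0.001]
 [ 0.422 -0.907  0.002]
 [ 0.    -0.002 -1.   ]]
```

```bash
cat > d.py <<'E'
import sys
from h import *
def main():
    s=ctrl.sense(); p=s["position"]; M=R.from_rotvec(s["ee_rot"]).as_matrix()
    print("t",s["time"],"pos",p.round(4),"w",s["gripper_width"],"ff",s["finger_force"],"F",s["wrist_force"].round(2),"tool z",M[:,2].round(3),"yaw",np.degrees(np.arctan2(M[1,0],M[0,0])).round(1))
    for a in sys.argv[1:]:
        q=np.array(eval(a)); print(a,"->",(M.T@(q-p)*1000).round(1)); p=q
main()
E
python3 d.py '(.42,-.2,.23)' '(.4625,.1605,.23)' '(.4625,.1605,.078)' '(.6075,.2155,.078)'
```

```text
t 0.1 pos [ 0.2741 -0.5887  0.2303] w 0.0858896633586391 ff 0.0 F [ 0.2   0.65 -0.48] tool z [-0.001  0.002 -1.   ] yaw 25.0
(.42,-.2,.23) -> [ 296.4 -290.7    0.9]
(.4625,.1605,.23) -> [ 190.7 -308.9    0.6]
(.4625,.1605,.078) -> [ -0.    0.3 152. ]
(.6075,.2155,.078) -> [154.7  11.4  -0. ]
```

```bash
python3 -m handwheel '[[20,-20,0,0,0,0,1],[30,-29,0,0,0,0,1],[31,-30,0,0,0,0,1],[31,-30,0,0,0,0,1],[31,-30,0,0,0,0,1],[31,-30,0,0,0,0,1],[31,-30,0,0,0,0,1],[31,-30,0,0,0,0,1],[31,-30,0,0,0,0,1],[29,-32,0,0,0,0,1]]' 40; python3 d.py '(.4625,.1605,.23)'
```

```text
time: 1.35
position: [0.4201, -0.199, 0.2312]
ee_rot: [-3.067, -0.679, 0.0]
wrist_force: [-0.1, -0.3, -0.7]
gripper_width: 0.0853
finger_force: 0.0
t 1.35 pos [ 0.4201 -0.199   0.2312] w 0.08534129486363305 ff 0.0 F [-0.1  -0.35 -0.67] tool z [-0.  0. -1.] yaw 25.0
(.4625,.1605,.23) -> [ 190.2 -308.     1.2]
```

```bash
python3 -m handwheel '[[21,-34,0,0,0,0,1],[21,-34,0,0,0,0,1],[21,-34,0,0,0,0,1],[21,-34,0,0,0,0,1],[21,-34,0,0,0,0,1],[21,-34,0,0,0,0,1],[21,-34,0,0,0,0,1],[21,-34,0,0,0,0,1],[22,-36,0,0,0,0,1],[0,0,0,0,0,0,1]]'; python3 d.py '(.4625,.1605,.12)'
```

```text
time: 2.6
position: [0.4614, 0.1629, 0.2314]
ee_rot: [-3.063, -0.688, -0.001]
wrist_force: [-0.2, -0.4, -0.2]
gripper_width: 0.0853
finger_force: 0.0
t 2.6 pos [0.4614 0.1629 0.2314] w 0.08531091212717307 ff 0.0 F [-0.17 -0.38 -0.19] tool z [-0.     0.002 -1.   ] yaw 25.3
(.4625,.1605,.12) -> [ -0.2   2.9 111.4]
```

Descend, then look before closing.

```bash
python3 -m handwheel '[[0,2,30,0,0,0,1],[0,0,30,0,0,0,1],[0,0,30,0,0,0,1],[0,0,25,0,0,0,1],[0,0,20,0,0,0,1],[0,0,18,0,0,0,1],[0,0,0,0,0,0,1],[0,0,0,0,0,0,1]]'; python3 d.py '(.4625,.1605,.078)'; python3 - <<'E'
from h import *
c=ctrl.camera("scene"); cv2.imwrite("pics/g1.png",cv2.resize(c["image"][180:300,155:325],None,fx=4,fy=4,interpolation=cv2.INTER_CUBIC)[:,:,::-1])
E
```

```text
time: 3.6
position: [0.4634, 0.1574, 0.0788]
ee_rot: [-3.067, -0.679, -0.001]
wrist_force: [-0.1, -0.2, 0.1]
gripper_width: 0.0856
finger_force: 0.0
t 3.6 pos [0.4634 0.1574 0.0788] w 0.08557453977158966 ff 0.0 F [-0.06 -0.22  0.09] tool z [ 0.001  0.    -1.   ] yaw 25.0
(.4625,.1605,.078) -> [ 0.5 -3.2  0.8]
```

View pics/g1.png

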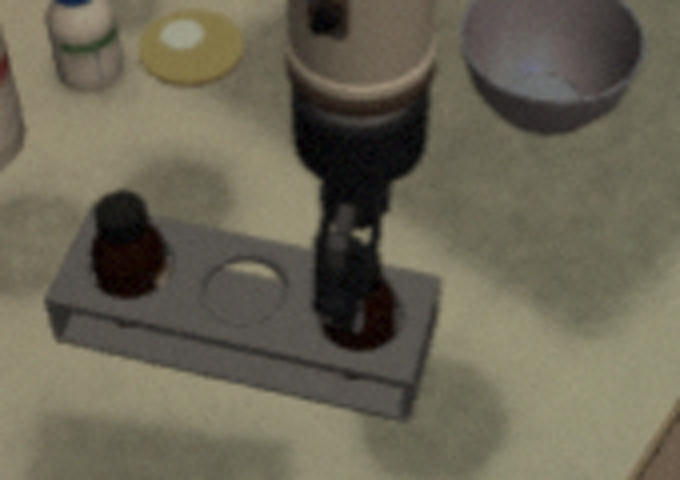

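The open gripper straddles the near bottle's cap, with the front finger at about (340,270). I'll correct y by -3 mm and close.

```bash
python3 -m handwheel '[[0,-3,0,0,0,0,1],[0,0,0,0,0,0,-1],[0,0,0,0,0,0,-1],[0,0,0,0,0,0,-1],[0,0,0,0,0,0,-1],[0,0,0,0,0,0,-1],[0,0,0,0,0,0,-1],[0,0,0,0,0,0,-1]]' 40; python3 d.py
```

```text
time: 4.65
position: [0.462, 0.1601, 0.0785]
ee_rot: [-3.067, -0.679, -0.001]
wrist_force: [-0.6, 0.6, 5.9]
gripper_width: 0.0321
finger_force: 39.6
t 4.65 pos [0.462  0.1601 0.0785] w 0.03213653364821824 ff 39.61128115653992 F [-0.64  0.6   5.93] tool z [ 0.001  0.    -1.   ] yaw 25.0
```

```bash
python3 -m handwheel '[[0,0,-4,0,0,0,-1],[0,0,-10,0,0,0,-1],[0,0,-15,0,0,0,-1],[0,0,-20,0,0,0,-1],[0,0,-20,0,0,0,-1],[0,0,-6,0,0,0,-1],[0,0,0,0,0,0,-1],[0,0,0,0,0,0,-1],[0,0,0,0,0,0,-1],[0,0,0,0,0,0,-1]]'; for i in 1 2 3; do python3 -m handwheel '[[0,0,0,0,0,0,-1]]' | grep wrist; done; python3 d.py
python3 - <<'E'
from h import *
c=ctrl.camera("scene"); cv2.imwrite("pics/g2.png",cv2.resize(c["image"][180:300,155:325],None,fx=4,fy=4,interpolation=cv2.INTER_CUBIC)[:,:,::-1])
E
```

```text
time: 5.9
position: [0.4614, 0.1599, 0.1529]
ee_rot: [-3.067, -0.679, 0.001]
wrist_force: [0.1, 0.5, -2.5]
gripper_width: 0.0324
finger_force: 39.9
wrist_force: [-0.9, -0.5, -2.4]
wrist_force: [0.0, 0.8, -2.5]
wrist_force: [-0.1, -0.6, -2.6]
t 6.275 pos [0.4617 0.1598 0.1533] w 0.03172369730292734 ff 39.94545936584473 F [-0.11 -0.55 -2.65] tool z [-0. -0. -1.] yaw 25.0
```

View pics/g2.png

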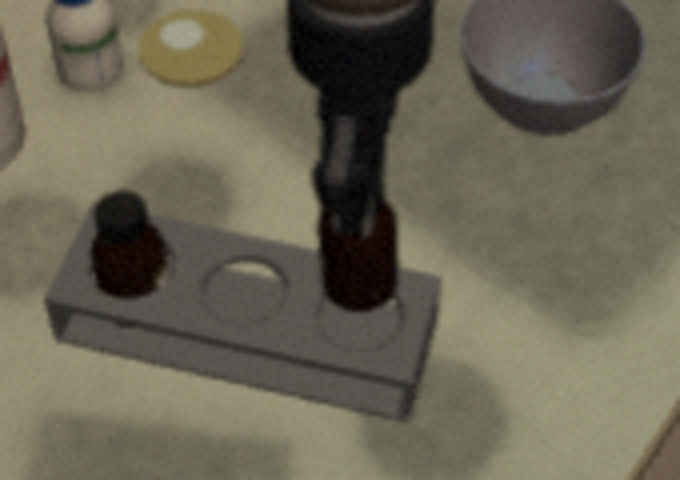

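The bottle hangs upright about 3 cm above its hole at (358,265). It weighs about 2.3 N, so it is probably the full one. I'll put it back and weigh the other.

```bash
python3 -m handwheel '[[0,0,12,0,0,0,-1],[0,0,20,0,0,0,-1],[0,0,20,0,0,0,-1],[0,0,12,0,0,0,-1],[0,0,7,0,0,0,-1],[0,0,3,0,0,0,-1],[0,0,0,0,0,0,-1],[0,0,0,0,0,0,-1]]'; python3 d.py '(.462,.1602,.0788)'
```

```text
time: 7.32
position: [0.4622, 0.16, 0.0798]
ee_rot: [3.067, 0.679, 0.002]
wrist_force: [-0.2, 0.3, -2.3]
gripper_width: 0.0322
finger_force: 39.9
t 7.325 pos [0.4622 0.16   0.0798] w 0.032238480290067914 ff 39.91443336009979 F [-0.2   0.33 -2.32] tool z [ 0.001  0.    -1.   ] yaw 25.0
(.462,.1602,.0788) -> [-0.1 -0.3  1. ]
```

```bash
python3 -m handwheel '[[0,0,1,0,0,0,-1],[0,0,0.5,0,0,0,-1],[0,0,0,0,0,0,-1]]'; python3 -m handwheel '[[0,0,0,0,0,0,1],[0,0,0,0,0,0,1],[0,0,0,0,0,0,1],[0,0,0,0,0,0,1],[0,0,-5,0,0,0,1],[0,0,-20,0,0,0,1],[0,0,-30,0,0,0,1],[0,0,-15,0,0,0,1],[0,0,0,0,0,0,1],[0,0,0,0,0,0,1]]'; python3 d.py '(.6075,.2155,.15)'
python3 - <<'E'
from h import *
c=ctrl.camera("scene"); cv2.imwrite("pics/g3.png",cv2.resize(c["image"][180:300,155:325],None,fx=4,fy=4,interpolation=cv2.INTER_CUBIC)[:,:,::-1])
E
```

```text
time: 7.7
position: [0.4625, 0.1602, 0.0785]
ee_rot: [3.067, 0.679, 0.003]
wrist_force: [-1.0, -0.4, 5.6]
gripper_width: 0.0326
finger_force: 40.6
time: 8.95
position: [0.4613, 0.1593, 0.1474]
ee_rot: [3.067, 0.679, -0.001]
wrist_force: [-0.3, 0.4, -0.4]
gripper_width: 0.0854
finger_force: 0.0
t 8.95 pos [0.4613 0.1593 0.1474] w 0.08540860861145001 ff 0.0 F [-0.32  0.35 -0.45] tool z [-0.001 -0.001 -1.   ] yaw 24.9
(.6075,.2155,.15) -> [156.2  10.7  -2.8]
```

View pics/g3.png

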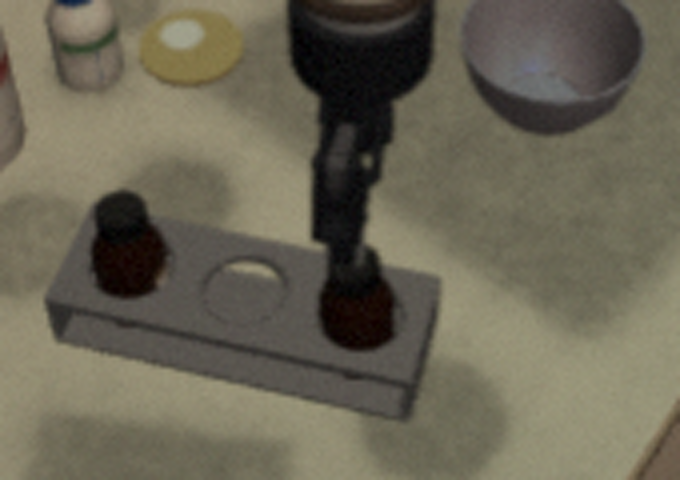

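The bottle is back in its hole at (358,310), released and upright. Next is the far bottle.

```bash
python3 -m handwheel '[[20,2,0,0,0,0,1],[35,2,0,0,0,0,1],[35,2,0,0,0,0,1],[35,2,0,0,0,0,1],[21,2,0,0,0,0,1],[10,1,0,0,0,0,1],[0,0,0,0,0,0,1],[0,0,0,0,0,0,1]]'; python3 d.py '(.6075,.2155,.078)'
```

```text
time: 10.0
position: [0.6067, 0.2155, 0.1474]
ee_rot: [3.067, 0.68, -0.002]
wrist_force: [-0.6, 0.5, 0.4]
gripper_width: 0.0854
finger_force: 0.0
t 10.0 pos [0.6067 0.2155 0.1474] w 0.08535547736502955 ff 0.0 F [-0.61  0.49  0.41] tool z [-0.001 -0.001 -1.   ] yaw 25.0
(.6075,.2155,.078) -> [ 0.8  0.3 69.4]
```

```bash
python3 -m handwheel '[[0,0,20,0,0,0,1],[0,0,25,0,0,0,1],[0,0,15,0,0,0,1],[0,0,9,0,0,0,1],[0,0,0,0,0,0,1],[0,0,0,0,0,0,1]]';python3 -m handwheel '[[0,0,0,0,0,0,-1],[0,0,0,0,0,0,-1],[0,0,0,0,0,0,-1],[0,0,0,0,0,0,-1],[0,0,0,0,0,0,-1],[0,0,0,0,0,0,-1],[0,0,0,0,0,0,-1]]' 40; python3 d.py
```

```text
time: 10.75
position: [0.6082, 0.2161, 0.0795]
ee_rot: [-3.067, -0.679, -0.002]
wrist_force: [-0.2, -0.2, -0.3]
gripper_width: 0.0856
finger_force: 0.0
time: 11.62
position: [0.6081, 0.2159, 0.0794]
ee_rot: [-3.067, -0.679, -0.001]
wrist_force: [-0.7, -0.3, 5.5]
gripper_width: 0.032
finger_force: 39.8
t 11.625 pos [0.6081 0.2159 0.0794] w 0.03195114045912228 ff 39.77665722370148 F [-0.73 -0.29  5.48] tool z [ 0.001  0.    -1.   ] yaw 25.0
```

```bash
python3 -m handwheel '[[0,0,-4,0,0,0,-1],[0,0,-10,0,0,0,-1],[0,0,-15,0,0,0,-1],[0,0,-20,0,0,0,-1],[0,0,-20,0,0,0,-1],[0,0,-6,0,0,0,-1],[0,0,0,0,0,0,-1],[0,0,0,0,0,0,-1],[0,0,0,0,0,0,-1],[0,0,0,0,0,0,-1]]'; for i in 1 2 3; do python3 -m handwheel '[[0,0,0,0,0,0,-1]]' | grep wrist; done; python3 d.py
```

```text
time: 12.88
position: [0.6074, 0.2157, 0.1532]
ee_rot: [-3.067, -0.679, 0.001]
wrist_force: [-0.4, -0.9, -1.1]
gripper_width: 0.0323
finger_force: 39.7
wrist_force: [-0.0, 0.2, -1.5]
wrist_force: [0.6, 0.1, -0.6]
wrist_force: [0.3, 0.2, -1.0]
t 13.25 pos [0.6078 0.2157 0.1538] w 0.03241009032883911 ff 39.730780720710754 F [ 0.32  0.17 -1.04] tool z [ 0.  0. -1.] yaw 25.0
```

The far bottle weighs about 1.0 N against 2.5 N, so it is the light one and the near one is full. I'll put it back.

```bash
python3 -m handwheel '[[0,0,12,0,0,0,-1],[0,0,20,0,0,0,-1],[0,0,20,0,0,0,-1],[0,0,12,0,0,0,-1],[0,0,7,0,0,0,-1],[0,0,3,0,0,0,-1],[0,0,0.5,0,0,0,-1],[0,0,0.5,0,0,0,-1],[0,0,0,0,0,0,-1]]'; python3 d.py
```

```text
time: 14.38
position: [0.6081, 0.2159, 0.0794]
ee_rot: [-3.067, -0.679, -0.002]
wrist_force: [-0.2, 0.2, 1.0]
gripper_width: 0.0322
finger_force: 39.9
t 14.375 pos [0.6081 0.2159 0.0794] w 0.03219849061061432 ff 39.85987722873688 F [-0.17  0.17  0.97] tool z [ 0.001  0.    -1.   ] yaw 25.0
```

```bash
python3 -m handwheel '[[0,0,0,0,0,0,1],[0,0,0,0,0,0,1],[0,0,0,0,0,0,1],[0,0,0,0,0,0,1],[0,0,-5,0,0,0,1],[0,0,-20,0,0,0,1],[0,0,-30,0,0,0,1],[0,0,-15,0,0,0,1],[0,0,0,0,0,0,1],[0,0,0,0,0,0,1]]'; python3 d.py '(.462,.1602,.149)' '(.462,.1602,.0788)'
python3 - <<'E'
from h import *
c=ctrl.camera("scene"); cv2.imwrite("pics/g4.png",cv2.resize(c["image"][180:300,155:325],None,fx=4,fy=4,interpolation=cv2.INTER_CUBIC)[:,:,::-1])
E
```

```text
time: 15.62
position: [0.6073, 0.2152, 0.1481]
ee_rot: [3.067, 0.679, -0.002]
wrist_force: [-0.3, 0.2, -0.4]
gripper_width: 0.0852
finger_force: 0.0
t 15.625 pos [0.6073 0.2152 0.1481] w 0.0852169517541764 ff 0.0 F [-0.27  0.21 -0.43] tool z [-0.001 -0.001 -1.   ] yaw 25.0
(.462,.1602,.149) -> [-155.   -11.5   -0.7]
(.462,.1602,.0788) -> [ 0.1 -0.  70.2]
```

View pics/g4.png

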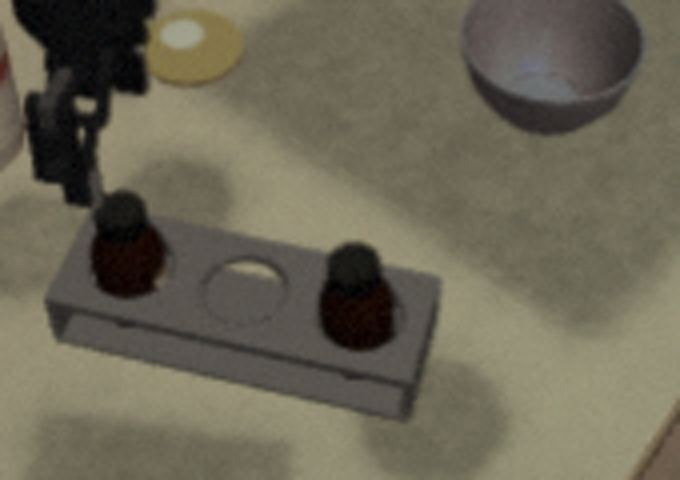

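Both bottles stand in their holes, caps at (121,212) and (355,265). Now I'll go for the full one.

```bash
python3 -m handwheel '[[-20,-2,0,0,0,0,1],[-35,-3,0,0,0,0,1],[-35,-2,0,0,0,0,1],[-35,-2,0,0,0,0,1],[-20,-2,0,0,0,0,1],[-10,-1,0,0,0,0,1],[0,0,0,0,0,0,1],[0,0,0,0,0,0,1]]'; python3 d.py '(.462,.1602,.0788)'
```

```text
time: 16.68
position: [0.4631, 0.1616, 0.1489]
ee_rot: [-3.067, -0.679, -0.001]
wrist_force: [0.1, -0.4, 0.4]
gripper_width: 0.0854
finger_force: 0.0
t 16.675 pos [0.4631 0.1616 0.1489] w 0.08541926900664666 ff 0.0 F [ 0.09 -0.38  0.43] tool z [ 0.001  0.001 -1.   ] yaw 25.0
(.462,.1602,.0788) -> [-1.7  0.8 70.1]
```

```bash
python3 -m handwheel '[[-1,1,20,0,0,0,1],[0,0,25,0,0,0,1],[0,0,15,0,0,0,1],[0,0,10,0,0,0,1],[0,0,0,0,0,0,1],[0,0,0,0,0,0,1]]';python3 -m handwheel '[[0,0,0,0,0,0,-1],[0,0,0,0,0,0,-1],[0,0,0,0,0,0,-1],[0,0,0,0,0,0,-1],[0,0,0,0,0,0,-1],[0,0,0,0,0,0,-1],[0,0,0,0,0,0,-1]]' 40; python3 d.py
```

```text
time: 17.42
position: [0.4622, 0.1602, 0.0793]
ee_rot: [-3.067, -0.679, -0.002]
wrist_force: [0.1, -0.3, -0.1]
gripper_width: 0.0855
finger_force: 0.0
time: 18.3
position: [0.4621, 0.1601, 0.0792]
ee_rot: [-3.067, -0.679, -0.001]
wrist_force: [-1.7, 0.8, 5.3]
gripper_width: 0.0324
finger_force: 39.7
t 18.3 pos [0.4621 0.1601 0.0792] w 0.03241055309623617 ff 39.65990602970123 F [-1.7   0.76  5.31] tool z [ 0.001  0.    -1.   ] yaw 25.0
```

```bash
python3 -m handwheel '[[0,0,-4,0,0,0,-1],[0,0,-10,0,0,0,-1],[0,0,-15,0,0,0,-1],[0,0,-25,0,0,0,-1],[0,0,-30,0,0,0,-1],[0,0,-25,0,0,0,-1],[0,0,-10,0,0,0,-1],[0,0,0,0,0,0,-1],[0,0,0,0,0,0,-1],[0,0,0,0,0,0,-1]]'; python3 d.py '(.479,-.1065,.198)' '(.479,-.1065,.128)'
```

```text
time: 19.55
position: [0.461, 0.1596, 0.1969]
ee_rot: [-3.067, -0.679, 0.003]
wrist_force: [0.6, -0.2, -2.7]
gripper_width: 0.0323
finger_force: 40.1
t 19.55 pos [0.461  0.1596 0.1969] w 0.032316704719795974 ff 40.06810784339905 F [ 0.56 -0.2  -2.72] tool z [-0.002 -0.    -1.   ] yaw 25.0
(.479,-.1065,.198) -> [-96.1 248.8  -1.1]
(.479,-.1065,.128) -> [ 0.1  0.  70. ]
```

```bash
python3 -m handwheel '[[-6,16,0,0,0,0,-1],[-12,30,0,0,0,0,-1],[-13,34,0,0,0,0,-1],[-13,34,0,0,0,0,-1],[-13,34,0,0,0,0,-1],[-13,34,0,0,0,0,-1],[-12,30,0,0,0,0,-1],[-8,22,0,0,0,0,-1],[-6,15,0,0,0,0,-1],[0,0,0,0,0,0,-1]]'; python3 -m handwheel '[[0,0,0,0,0,0,-1],[0,0,0,0,0,0,-1]]' >/dev/null; python3 d.py '(.479,-.1065,.128)'
python3 - <<'E'
from h import *
c=ctrl.camera("scene"); cv2.imwrite("pics/g5.png",cv2.resize(c["image"][100:280,160:360],None,fx=3,fy=3,interpolation=cv2.INTER_CUBIC)[:,:,::-1])
E
```

```text
time: 20.8
position: [0.4795, -0.1072, 0.1973]
ee_rot: [-3.067, -0.676, 0.001]
wrist_force: [0.6, 0.3, -2.5]
gripper_width: 0.0322
finger_force: 40.1
t 21.05 pos [ 0.4798 -0.1051  0.1979] w 0.03194101919773451 ff 40.132505893707275 F [ 0.77 -0.61 -1.82] tool z [ 0.  0. -1.] yaw 25.1
(.479,-.1065,.128) -> [-1.4  1.  69.9]
```

View pics/g5.png

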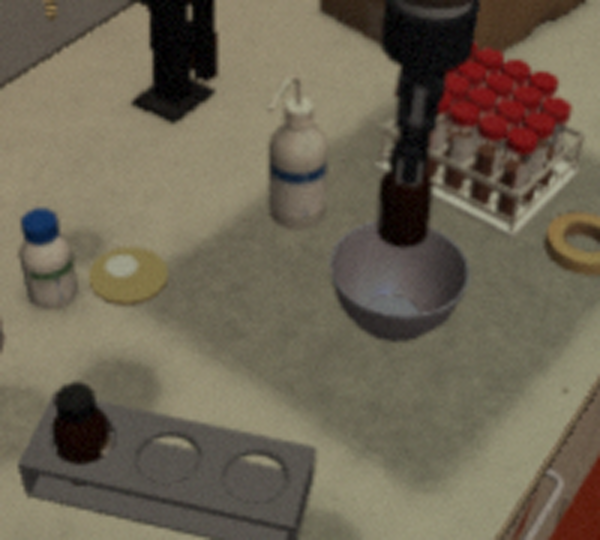

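The bottle hangs upright above the bowl's mouth, its lower end at (404,240). The light bottle stands in the rack at (80,425). I'll lower it 70 mm.

```bash
python3 -m handwheel '[[-1,1,10,0,0,0,-1],[0,0,15,0,0,0,-1],[0,0,15,0,0,0,-1],[0,0,15,0,0,0,-1],[0,0,10,0,0,0,-1],[0,0,5,0,0,0,-1],[0,0,0,0,0,0,-1],[0,0,0,0,0,0,-1],[0,0,0,0,0,0,-1],[0,0,0,0,0,0,-1]]'; python3 -m handwheel '[[0,0,0,0,0,0,-1],[0,0,0,0,0,0,-1],[0,0,0,0,0,0,-1],[0,0,0,0,0,0,-1]]' >/dev/null; python3 d.py '(.479,-.1065,.128)'
python3 - <<'E'
from h import *
c=ctrl.camera("scene"); cv2.imwrite("pics/g6.png",cv2.resize(c["image"][100:280,160:360],None,fx=3,fy=3,interpolation=cv2.INTER_CUBIC)[:,:,::-1])
E
```

```text
time: 22.35
position: [0.4795, -0.1079, 0.1281]
ee_rot: [3.067, 0.679, 0.001]
wrist_force: [-0.3, 0.1, -1.7]
gripper_width: 0.0324
finger_force: 40.1
t 22.85 pos [ 0.4793 -0.1077  0.1278] w 0.032291147037061034 ff 40.13254523277283 F [ 0.13  0.36 -1.91] tool z [ 0.  0. -1.] yaw 25.0
(.479,-.1065,.128) -> [ 0.3 -1.2 -0.2]
```

View pics/g6.png

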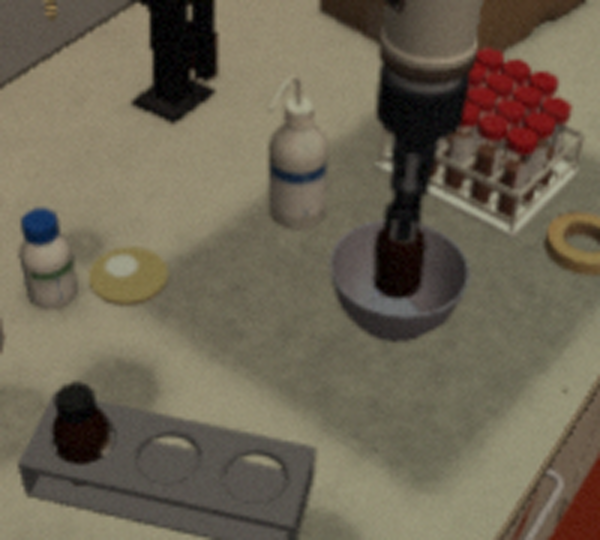

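The bottle hangs in the middle of the bowl's mouth at (399,265), clear of wall and floor. The bowl and the other objects are unmoved, and the light bottle is in the rack.

```bash
python3 -c "
from station import ctrl
print(ctrl.sign_off())"
```

```text
the job is handed in; nothing more can be done
None
```

The job is handed in: the full bottle (about 2.5 N against 1.0 N) is held upright in the bowl's mouth about 2 cm below the rim, the light one stands in its hole in the rack, and the camera shows the bowl and the other objects where they were (the judge's result was not shown).

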